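# Switch on the microwave bench in order

## Robot

A 6-joint arm with a two-finger parallel gripper is mounted at the origin on the work surface. World frame = base frame: x ahead of the robot, y to its left, z up, the work surface at z = 0. Lengths are in m, angles in rad, forces in N, time in s.
With the tool pointing down it reaches from about 0.25 to 0.725 m from the base axis. Payload 4 kg.
Tool frame: the origin (TCP) lies between the finger pads; the fingertips stand 8 mm ahead of it and the grasp point (between the pads) lies 11 mm behind it; z points along the fingers, y is the direction in which the jaws open and shut (so a half turn about z gives the same grasp; the last joint's range is limited). The gripper opens to 85 mm and grips with 20 to 120 N. Pads are 22 mm wide; open, the fingers measure 114 mm over their backs; the gripper's body (76 mm by 85 mm) begins 54 mm behind the grasp point. The pads swing forward as they close: fully open they stand 13 mm farther back than shut.
Start: joints at [1.192, 0.241, 0.005, 1.335, 0, 1.571], TCP at [0.185, 0.465, 0.239] pointing down, gripper open.
Joint ranges: [-2.72, 2.72], [-1.05, 1.87], [-1.09, 1.28], [-1.99, 2.15], [-1.42, 1.44], [-3.14, 3.14]. Speed limits (rad/s): [2.79, 2.79, 3.14, 3.14, 3.14, 3.14].

## Interface

Orientations are given as a unit quaternion [x, y, z, w].
In Python, from workcell import * gives the robot as it stands.
- The arm moves only by the tool send_rows, never from a script. Its argument "increments" is a list that holds one entry, the list of rows, each a list of 6 numbers: the shift along the tool's x, y, z in units of 50 mm (1.0 is 50 mm), then the turn, a rotation vector about the tool's x, y, z in units of 10 degrees (1.0 is 10 degrees). In form: [[[x, y, z, ax, ay, az], ...]]. A call has 1 to 8 rows; each row shifts and turns the commanded pose from where the row before left it, along the tool's axes as they then stand; what a row does not reach is not made up. A row lasts 1/8 s, in which the tool goes at most 62.5 mm and 10.7 degrees, less where a joint would pass 70% of its speed; a pose out of reach is approached as far as the arm can. A call with a number of a shift or a turn outside -1 to 1 is refused whole. A call with a gripper value outside its range is refused whole. "grip" is the closure, from 0 (fully open) to 1 (shut), set as the call begins (left out, the last holds). The fingers move at their own pace and stop on an object; the grip force is fixed at half the most. Time passes only in rows, so rows that do not move let the fingers close. It gives the time, the measured TCP pose, the force and the opening at its end, in the units of the state.
- get_obs(): the state, without advancing time (a new reading comes with each control period).
- camera(name): name is "scene" or "top" or "wrist"; returns a dict with "color" (400x640x3 uint8, red, green, blue), "z_map" (400x640 float32, m along the optical axis (not along the pixel's ray), 0 where there is no reading), "intrinsics" (3x3 intrinsics, pixels), "pose" (4x4, takes a point from camera to world coordinates); the wrist camera has in their place "mount" (4x4, takes a point from camera to tool coordinates, whose origin is the TCP and whose axes are the flange's). Camera axes: x right, y down, z forward; pixel columns grow to the right and rows downward; lengths in m; the calibration is good to about 2 mm. The wrist camera is an equidistant fisheye: a pixel r from the principal point sees the ray r / f radians off the axis. A picture is of the moment at which its call begins: read the wrist's pose just before it.
- job_done(): hands the job in, once; it reports no verdict.
The state is a dict: "clock": time; "joint_pos": joint angles; "joint_vel": joint speeds; "tau": joint torques, N m; "eef_pos": TCP position; "tool_rot": TCP orientation; "ft_force": force on the tool from outside, world axes, zero at the start; "ft_torque": the same for the moment, N m; "grip_width": finger opening in m.
Only numpy, scipy, OpenCV 4.12 (cv2) and the standard library are available. Lean on these libraries where they do the work, as an engineer would, in place of code of your own. Each camera call takes 0.05 s, during which the arm holds its last target.

## Task

Switch on the microwave bench by pressing three of the keys in the grey frame gently down with a fingertip, in this order: first the long bar key (supply), then the small round key (oscillator), last the large round key (sweep), each pushed in so that it stays down before the next is pressed. Do not press the square key, do not lift or shove the modules, and leave the loose metal parts around the frame where they are.

Things in the scene. Friction and masses are not known exactly. Their poses are not given: they have to be found in the camera images.
- top_bar (a point): Centre of the flat top of the long bar key: oblong cap 50 mm by 18 mm, its length across the module (module's y, along the row of modules), off-white plastic. z of this point points up. The top stands 20 mm above its module's flat top face when fully out and 8 mm above it when fully in; this point moves down with the key.
- top_small (a point): Centre of the flat top of the small round key: round cap 22 mm across, off-white plastic. z of this point points up. The top stands 20 mm above its module's flat top face when fully out and 8 mm above it when fully in; this point moves down with the key.
- top_large (a point): Centre of the flat top of the large round key: round cap 40 mm across, the biggest of the round ones, off-white plastic. z of this point points up. The top stands 20 mm above its module's flat top face when fully out and 8 mm above it when fully in; this point moves down with the key.
- top_square (a point): Centre of the flat top of the square key: square cap 32 mm by 32 mm, off-white plastic. z of this point points up. The top stands 20 mm above its module's flat top face when fully out and 8 mm above it when fully in; this point moves down with the key.
- key_bar (a joint): How far the long bar key is pushed down into its module: 0 = fully out, 0.012 m = fully in (end stop). It starts 0 to 2 mm in. The key slides against a steady drag of about 2.5 N and stays where it is left; it counts as in from 8 mm on. After its end stop the cap alone still gives on a buffer spring, from 5 N up by about 1 N per mm (8 mm at most), and springs back to the fully-in height when released, so a push of 6 to 10 N is right.
- key_small (a joint): How far the small round key is pushed down into its module: 0 = fully out, 0.012 m = fully in (end stop). It starts 0 to 2 mm in. The key slides against a steady drag of about 2.5 N and stays where it is left; it counts as in from 8 mm on. After its end stop the cap alone still gives on a buffer spring, from 5 N up by about 1 N per mm (8 mm at most), and springs back to the fully-in height when released, so a push of 6 to 10 N is right.
- key_large (a joint): How far the large round key is pushed down into its module: 0 = fully out, 0.012 m = fully in (end stop). It starts 0 to 2 mm in. The key slides against a steady drag of about 2.5 N and stays where it is left; it counts as in from 8 mm on. After its end stop the cap alone still gives on a buffer spring, from 5 N up by about 1 N per mm (8 mm at most), and springs back to the fully-in height when released, so a push of 6 to 10 N is right.
- key_square (a joint): How far the square key is pushed down into its module: 0 = fully out, 0.012 m = fully in (end stop). It starts 0 to 2 mm in. The key slides against a steady drag of about 2.5 N and stays where it is left; it counts as in from 8 mm on. After its end stop the cap alone still gives on a buffer spring, from 5 N up by about 1 N per mm (8 mm at most), and springs back to the fully-in height when released, so a push of 6 to 10 N is right.
- mod_bar: The loose grey key module that carries the long bar key in the middle of its top: a block 66 by 66 mm and 45 mm high, about 0.35 kg, standing in one bay of the frame with about 3 mm of play each side. Origin at the centre of its underside, z up, 5 mm above the bench.
- mod_small: The loose grey key module that carries the small round key in the middle of its top: a block 66 by 66 mm and 45 mm high, about 0.35 kg, standing in one bay of the frame with about 3 mm of play each side. Origin at the centre of its underside, z up, 5 mm above the bench.
- mod_large: The loose grey key module that carries the large round key in the middle of its top: a block 66 by 66 mm and 45 mm high, about 0.35 kg, standing in one bay of the frame with about 3 mm of play each side. Origin at the centre of its underside, z up, 5 mm above the bench.
- mod_square: The loose grey key module that carries the square key in the middle of its top: a block 66 by 66 mm and 45 mm high, about 0.35 kg, standing in one bay of the frame with about 3 mm of play each side. Origin at the centre of its underside, z up, 5 mm above the bench.
- frame: Grey open frame fixed to the bench, 82 mm (its x) by 312 mm (its y) and 30 mm high, with four equal bays in a row along its y, 76.75 mm apart, one module in each, in any order. Origin at the centre of its underside on the bench. The module tops are 50 mm above the bench, 20 mm above the frame's rim.
- horn: Bystander: small metal horn antenna standing on its flange, mouth up, 67 mm square at the mouth and 82 mm high; origin at the centre of its underside. It stands loose beside the left (+y) end of the frame.
- guide: Bystander: short rectangular waveguide section lying on its two square flanges, 110 mm long (its y), flanges 42 mm square; origin on the bench under its middle. It lies loose beyond the frame.
- load: Bystander: turned steel load, 36 mm across the foot and 46 mm high, standing loose on the robot's side of the frame; origin at the centre of its underside.

How it is judged:
By the outcome, as a careful person would: the job done as asked, in the order asked, and still so for the second after the job is handed in, with the robot touching nothing.
It also fails if it takes over 40 s, if anything falls off the work surface, if the arm or the gripper's body presses on something with over 40 N, if the wrist force passes 120 N, or if a joint passes its speed limit or range.

## Working session

There is one attempt and no reset: what is moved stays moved. The work goes in short steps, Python scripts to look and compute and a tool call to move; the robot and the scene stay as the last step left them, time stands still between calls to the robot, and variables do not carry over. Pictures are saved under pics/ and viewed, and the job is handed in when it is done.

Besides the shell and the picture viewer there is one more tool, called as name(argument=value, ...) on one line, values as JSON. send_rows: Moves the arm, as the interface text tells. Its arguments: {"type":"object","properties":{"increments":{"type":"array"},"grip":{"type":"number"}},"required":["increments"]}

```bash
mkdir -p pics; ls
python3 - <<'E'
from workcell import *
import cv2,numpy as np
o=get_obs();print(o)
for n in ["scene","top"]:
    c=camera(n);cv2.imwrite(f"pics/{n}0.png",c["color"][:,:,::-1]);np.savez(f"{n}0.npz",**c);print(n,c["intrinsics"],c["pose"])
E
```

```text
pics
{'clock': 0.0, 'joint_pos': array([1.19200406e+00, 2.41462840e-01, 3.70884011e-03, 1.33518801e+00,
       2.75108139e-05, 1.57080678e+00]), 'joint_vel': array([ 6.83443340e-04, -3.09434390e-04, -1.38865181e-04, -2.11713398e-03,
       -1.57989307e-03,  9.40544862e-05]), 'tau': array([ 2.17155930e-04, -3.72321117e+01,  2.52407169e+01,  1.70170027e-02,
        9.52359983e-05, -3.96028810e-06]), 'eef_pos': array([0.18466305, 0.46398434, 0.23838216]), 'tool_rot': array([ 1.88270901e-01,  9.82116549e-01, -1.05106743e-03, -2.15483156e-04]), 'ft_force': array([-0.29376258,  0.27170948, -0.71395545]), 'ft_torque': array([ 0.00717881, -0.01572932, -0.06344042]), 'grip_width': 0.08559193940718311}
scene [[519.8844347    0.         325.90134331]
 [  0.         519.8844347  197.4521796 ]
 [  0.           0.           1.        ]] [[ 0.53671798  0.46578715 -0.70354541  1.14495623]
 [ 0.84375648 -0.29922102  0.44558028 -0.24551913]
 [-0.00297001 -0.83277194 -0.55360823  0.49262056]
 [ 0.          0.          0.          1.        ]]
top [[365.83612682   0.         326.04953316]
 [  0.         365.83612682 201.67151162]
 [  0.           0.           1.        ]] [[ 0.01159287 -0.99682494  0.07877587  0.51751047]
 [-0.99991989 -0.01195701 -0.00415228  0.0994811 ]
 [ 0.00508102 -0.07872142 -0.9968837   0.73179012]
 [ 0.          0.          0.          1.        ]]
```

View pics/top0.png

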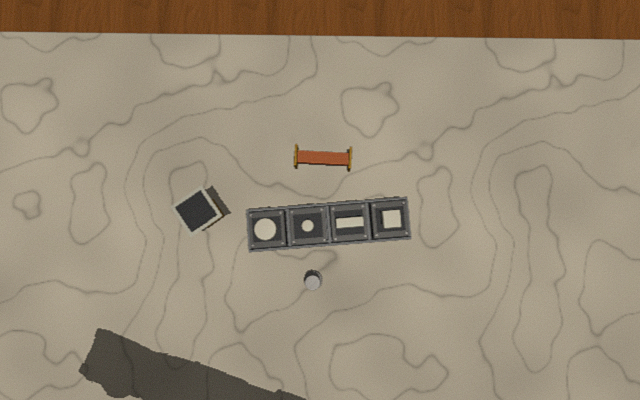

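View pics/scene0.png

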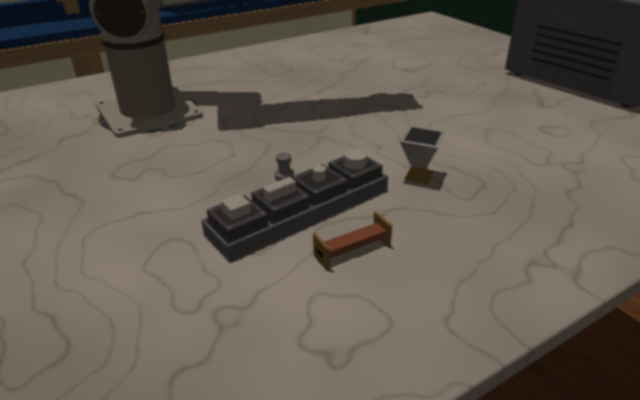

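The top view shows, from left (+y) to right, the large round key (265,229), small round (307,226), bar (350,222) and square (391,219). The horn is at (200,210), the load at (313,280) and the guide at (323,157). Next I'll measure the key tops.

```bash
cat > h.py <<'E'
import numpy as np,cv2
def ray(c,u,v):
    K=c["intrinsics"];d=np.array([(u-K[0,2])/K[0,0],(v-K[1,2])/K[1,1],1.]);return c["pose"][:3,:3]@d,c["pose"][:3,3]
def onz(c,u,v,z):
    d,o=ray(c,u,v);return o+d*(z-o[2])/d[2]
def caps(c,box,thr=150):
    g=c["color"].min(2);m=np.zeros(g.shape,np.uint8);x0,y0,x1,y1=box
    m[y0:y1,x0:x1]=(g[y0:y1,x0:x1]>thr)*255
    n,l,s,ce=cv2.connectedComponentsWithStats(m)
    return [(i,s[i],ce[i],l==i) for i in range(1,n) if s[i,4]>30]
E
python3 - <<'E'
from h import *
c=dict(np.load("top0.npz"));print(c["color"][229,265],c["color"][229,245:285].min(1))
for i,s,ce,m in caps(c,(250,200,408,248)):
    z=np.median(c["z_map"][m]);K=c["intrinsics"];d,o=ray(c,*ce);p=o+d*z
    pts=cv2.findContours(m.astype(np.uint8),0,1)[0][0]
    r=cv2.minAreaRect(pts); print(s,ce.round(1),"depthpt",p.round(4),"z70",onz(c,*ce,.07).round(4),"rect mm",(np.array(r[1])+1)*z/K[0,0]*1e3,r[2])
# module tops & frame depth profile
zz=c["z_map"]
for u,v in [(252,240),(280,215),(295,238),(336,238),(378,236),(404,204),(287,228),(230,260),(430,200)]:
    d,o=ray(c,u,v);print((u,v),(o+d*zz[v,u]).round(4))
# scene
E
```

```text
[188 180 160] [134 113  97  97  88  79  84  66  65 118 157 157 156 160 154 159 152 157
 160 161 160 159 160 161 162 161 162 164 162 167 142  75  61  52  58  62
  82  93  86  62]
[384 210  16  18 249] [391.5 218.5] depthpt [ 0.5407 -0.0222  0.0693] z70 [ 0.5407 -0.0221  0.07  ] rect mm [30.98128966 29.69059522] 85.91438293457031
[337 217  26  11 220] [349.4 222. ] depthpt [0.5335 0.054  0.0695] z70 [0.5335 0.0541 0.07  ] rect mm [17.06655079 47.99868752] 85.60128784179688
[255 219  20  20 318] [264.7 228.8] depthpt [0.5194 0.2067 0.07  ] z70 [0.5194 0.2067 0.07  ] rect mm [36.05131523 36.05131523] 90.0
[303 221  10  10  81] [307.2 225.5] depthpt [0.5263 0.1303 0.0698] z70 [0.5263 0.1303 0.07  ] rect mm [18.05560037 18.05560037] 90.0
(252, 240) [0.4985 0.2329 0.0503]
(280, 215) [0.5454 0.1821 0.0504]
(295, 238) [0.5032 0.1534 0.0509]
(336, 238) [0.5175 0.0995 0.7318]
(378, 236) [ 5.086e-01 -4.000e-04  5.110e-02]
(404, 204) [ 0.5686 -0.0487  0.0521]
(287, 228) [0.5217 0.173  0.0066]
(230, 260) [0.4574 0.2847 0.0018]
(430, 200) [ 5.812e-01 -1.124e-01  2.000e-04]
```

Spacing between the keys is 76.4–76.6 mm against 76.75 given. Cap heights come out at about 0.07 and module tops at about 0.05, so both are consistent. I'll close the gripper and move over the bar key.

```bash
cat >> h.py <<'E'
from scipy.spatial.transform import Rotation as R
K={"bar":(.5335,.0541),"small":(.5263,.1303),"large":(.5194,.2067)}
def delta(o,tgt):
    return R.from_quat(o["tool_rot"]).inv().apply(np.array(tgt)-o["eef_pos"])/.05
E
python3 - <<'E'
from h import *
from workcell import *
o=get_obs();print(delta(o,(*K["bar"],.16)), R.from_quat(o["tool_rot"]).as_matrix().round(4))
E
```

```text
[-9.51328358 -5.03465083  1.57946143] [[-9.291e-01  3.698e-01 -7.000e-04]
 [ 3.698e-01  9.291e-01 -1.800e-03]
 [ 0.000e+00 -1.900e-03 -1.000e+00]]
```

send_rows(increments=[[[-0.4,-0.2,0,0,0,0],[-0.8,-0.42,0,0,0,0],[-0.8,-0.42,0,0,0,0],[-0.8,-0.42,0,0,0,0],[-0.8,-0.42,0,0,0,0],[-0.8,-0.42,0,0,0,0],[-0.8,-0.42,0,0,0,0],[-0.8,-0.42,0,0,0,0]]], grip=1)

```text
clock: 1.1
eef_pos: [0.4061, 0.2064, 0.239]
tool_rot: [0.188, 0.982, -0.0, -0.0]
ft_force: [0.3, -0.1, 0.1]
grip_width: 0.0
```

send_rows(increments=[[[-0.8,-0.42,0.2,0,0,0],[-0.8,-0.42,0.3,0,0,0],[-0.8,-0.42,0.4,0,0,0],[-0.7,-0.4,0.3,0,0,0],[-0.4,-0.23,0.2,0,0,0],[0,0,0.1,0,0,0],[0,0,0,0,0,0]]])

```text
clock: 1.98
eef_pos: [0.5323, 0.056, 0.164]
tool_rot: [0.188, 0.982, 0.0, -0.001]
ft_force: [0.6, -0.6, 0.8]
grip_width: -0.0001
```

Run:
```python
from h import *
from workcell import *
o=get_obs();print(o);print(delta(o,(*K["bar"],.10)))
for n in ["wrist","top"]:
    c=camera(n);cv2.imwrite(f"pics/{n}1.png",c["color"][:,:,::-1]);np.savez(f"{n}1.npz",**c,eef=o["eef_pos"],rot=o["tool_rot"])
    if n=="wrist":print(c["mount"].round(4),c["intrinsics"])
```

```text
{'clock': 1.975, 'joint_pos': array([ 1.04411258e-01,  3.54477233e-01, -3.84489157e-02,  1.17943888e+00,
        5.70240121e-04,  4.82422072e-01]), 'joint_vel': array([ 0.01567269, -0.01842295,  0.0092305 ,  0.00419252, -0.0034541 ,
       -0.00223353]), 'tau': array([-5.38989622e-01, -4.08932018e+01,  2.40109742e+01, -9.78570851e-02,
       -2.53867835e-02,  6.98415970e-04]), 'eef_pos': array([0.53230489, 0.0559509 , 0.16395706]), 'tool_rot': array([ 1.87882261e-01,  9.82191203e-01,  4.60811625e-05, -8.33291150e-04]), 'ft_force': array([ 0.63394911, -0.57544682,  0.82125852]), 'ft_torque': array([ 0.05703751, -0.0040034 ,  0.08279289]), 'grip_width': -5.185599866972682e-05}
[-0.03799301 -0.02529824  1.27908584]
[[-4.000e-04 -9.616e-01 -2.745e-01  6.930e-02]
 [ 1.000e+00 -4.000e-04  2.000e-04  1.200e-03]
 [-3.000e-04 -2.745e-01  9.616e-01 -1.351e-01]
 [ 0.000e+00  0.000e+00  0.000e+00  1.000e+00]] [[309.70691629   0.         324.0779907 ]
 [  0.         309.70691629 206.43296509]
 [  0.           0.           1.        ]]
```

View pics/wrist1.png

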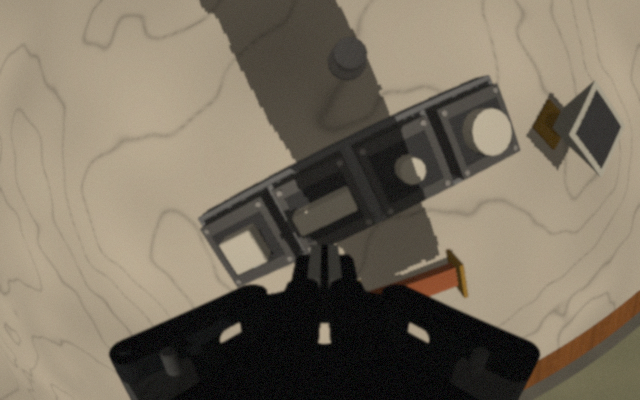

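View pics/top1.png

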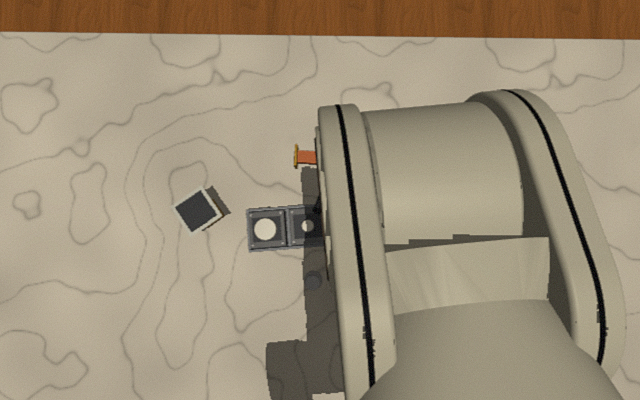

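The wrist view shows the shut fingertips at about (325,250), the bar cap near (325,211), small round (410,169), large round (491,132) and square (243,251). I'll cross-check the positions through the wrist fisheye model.

```bash
cat >> h.py <<'E'
def wonz(c,eef,rot,u,v,z):
    k=c["intrinsics"];a=np.array([u-k[0,2],v-k[1,2]]);r=np.hypot(*a);t=r/k[0,0]
    d=np.array([*(a/r*np.sin(t)),np.cos(t)]);T=np.eye(4);T[:3,:3]=R.from_quat(rot).as_matrix();T[:3,3]=eef
    M=T@c["mount"];d=M[:3,:3]@d;o=M[:3,3];return o+d*(z-o[2])/d[2]
E
python3 - <<'E'
from h import *
c=dict(np.load("wrist1.npz"))
for n,p in dict(bar=(325,211),small=(410,169),large=(491,132),square=(243,251)).items():
    print(n,wonz(c,c["eef"],c["rot"],*p,.07).round(4),K.get(n))
# bar outline corners approx
for p in [(293,219),(347,186),(358,204),(303,237)]: print(wonz(c,c["eef"],c["rot"],*p,.07).round(4))
E
```

```text
bar [0.5326 0.0579 0.07  ] (0.5335, 0.0541)
small [0.5255 0.1308 0.07  ] (0.5263, 0.1303)
large [0.5206 0.2074 0.07  ] (0.5194, 0.2067)
square [ 0.5398 -0.018   0.07  ] None
[0.5294 0.0322 0.07  ]
[0.5204 0.0806 0.07  ]
[0.5368 0.0836 0.07  ]
[0.5462 0.0336 0.07  ]
```

The two views agree to 1–4 mm, with the wrist pixels picked by eye. Descending over the bar.

send_rows(increments=[[[-0.04,-0.02,0.3,0,0,0],[0,0,0.5,0,0,0],[0,0,0.4,0,0,0],[0,0,0.2,0,0,0],[0,0,0.1,0,0,0],[0,0,0,0,0,0]]])

```text
clock: 2.82
eef_pos: [0.5348, 0.0537, 0.0894]
tool_rot: [0.188, 0.982, 0.0, 0.0]
ft_force: [0.8, 0.2, 0.1]
grip_width: 0.0001
```

send_rows(increments=[[[0,0,0.06,0,0,0],[0,0,0.06,0,0,0],[0,0,0.04,0,0,0],[0,0,0,0,0,0]]])

```text
clock: 3.32
eef_pos: [0.5346, 0.0535, 0.0812]
tool_rot: [0.188, 0.982, -0.0, -0.0]
ft_force: [0.2, -0.9, 0.8]
grip_width: 0.0001
```

send_rows(increments=[[[0,0,0.06,0,0,0],[0,0,0.06,0,0,0],[0,0,0.06,0,0,0],[0,0,0,0,0,0]]])

```text
clock: 3.82
eef_pos: [0.5346, 0.0536, 0.072]
tool_rot: [0.188, 0.982, -0.0, -0.0]
ft_force: [0.0, -0.2, 0.0]
grip_width: 0.0001
```

send_rows(increments=[[[0,0,0.05,0,0,0],[0,0,0.05,0,0,0],[0,0,0,0,0,0]]])

```text
clock: 4.2
eef_pos: [0.5346, 0.0535, 0.0669]
tool_rot: [0.188, 0.982, -0.0, -0.0]
ft_force: [-0.5, -0.5, 0.4]
grip_width: 0.0001
```

There's no force yet at the expected height, so I'll look.

Run:
```python
from h import *
from workcell import *
o=get_obs();print(o["ft_force"],o["eef_pos"])
c=camera("wrist");cv2.imwrite("pics/wrist2.png",c["color"][100:340,160:480,::-1].repeat(2,0).repeat(2,1))
c=camera("scene");cv2.imwrite("pics/scene2.png",c["color"][120:270,190:430,::-1].repeat(3,0).repeat(3,1))
```

```text
[-0.47161884 -0.47429179  0.36460809] [0.53456604 0.05352812 0.06694982]
```

View pics/wrist2.png

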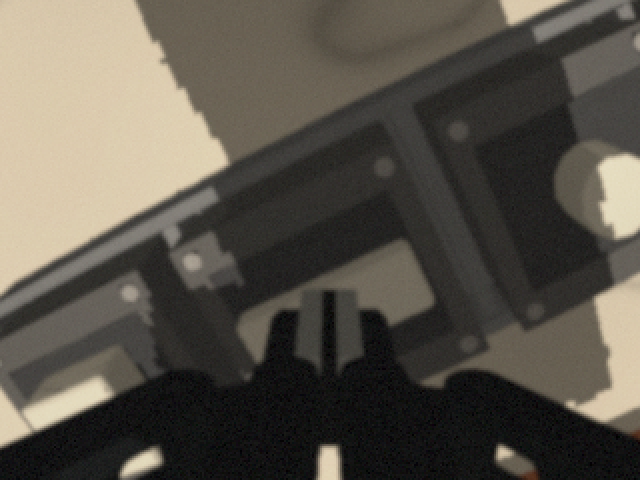

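View pics/scene2.png

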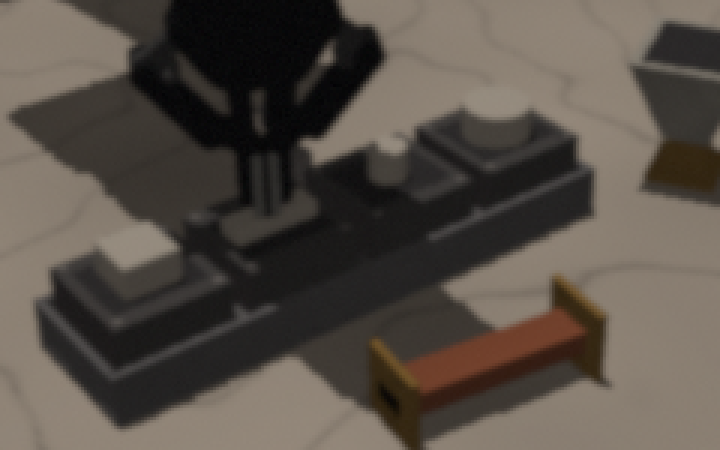

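The bar cap is visibly pushed down, sitting lower than its neighbours, with the fingertips on its middle. The stationary drag simply doesn't register. I'll continue to the end stop until the force rises.

send_rows(increments=[[[0,0,0.04,0,0,0],[0,0,0.04,0,0,0],[0,0,0,0,0,0]]])

```text
clock: 4.68
eef_pos: [0.5348, 0.0536, 0.064]
tool_rot: [0.188, 0.982, 0.0, 0.0]
ft_force: [-2.0, -0.2, 6.7]
grip_width: 0.0
```

6.7 N at the expected height means the end stop and buffer are reached, so the bar is in. I'll lift and check.

send_rows(increments=[[[0,0,-0.2,0,0,0],[0,0,-0.4,0,0,0],[0,0,-0.4,0,0,0],[0,0,-0.2,0,0,0],[0,0,0,0,0,0]]])

```text
clock: 5.3
eef_pos: [0.5352, 0.0536, 0.124]
tool_rot: [0.188, 0.982, 0.0, 0.001]
ft_force: [-0.2, 0.4, -0.1]
grip_width: 0.0002
```

Run:
```python
from h import *
from workcell import *
o=get_obs();print(o["ft_force"],o["eef_pos"],delta(o,(*K["small"],.12)))
c=camera("scene");cv2.imwrite("pics/scene3.png",c["color"][120:270,190:430,::-1].repeat(3,0).repeat(3,1))
```

```text
[-0.24836956  0.35174189 -0.08770579] [0.53523724 0.05360252 0.1239637 ] [0.73346008 1.35904066 0.07924633]
```

View pics/scene3.png

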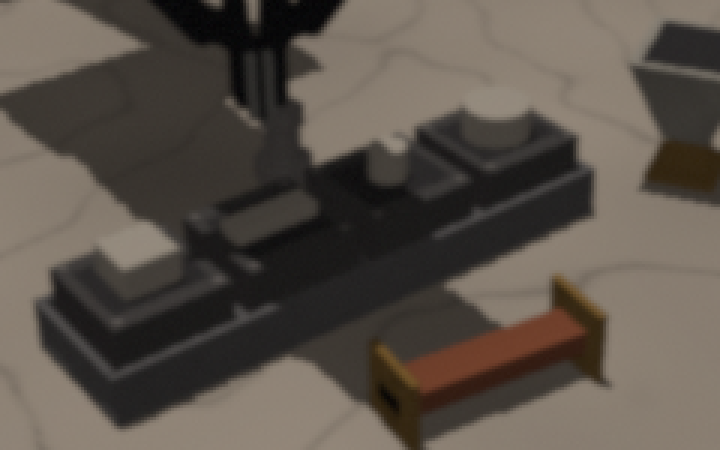

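The bar cap at (270,215) stays low and the other three keys still stand out. Next is the small key.

send_rows(increments=[[[0.13,0.26,0,0,0,0],[0.3,0.55,0,0,0,0],[0.2,0.4,0,0,0,0],[0.1,0.15,0.1,0,0,0],[0,0,0.3,0,0,0],[0,0,0.2,0,0,0],[0,0,0.1,0,0,0],[0,0,0,0,0,0]]])

```text
clock: 6.35
eef_pos: [0.5256, 0.1295, 0.0876]
tool_rot: [0.189, 0.982, -0.0, -0.001]
ft_force: [-0.2, 0.4, -0.4]
grip_width: 0.0002
```

Run:
```python
from h import *
from workcell import *
o=get_obs();print(o["ft_force"],o["eef_pos"],delta(o,(*K["small"],.0635)))
c=camera("wrist");cv2.imwrite("pics/wrist4.png",c["color"][100:340,160:480,::-1].repeat(2,0).repeat(2,1))
```

```text
[-0.16387938  0.41641682 -0.40355116] [0.52558937 0.1295267  0.08761009] [-0.00799852  0.02005891  0.48217565]
```

View pics/wrist4.png

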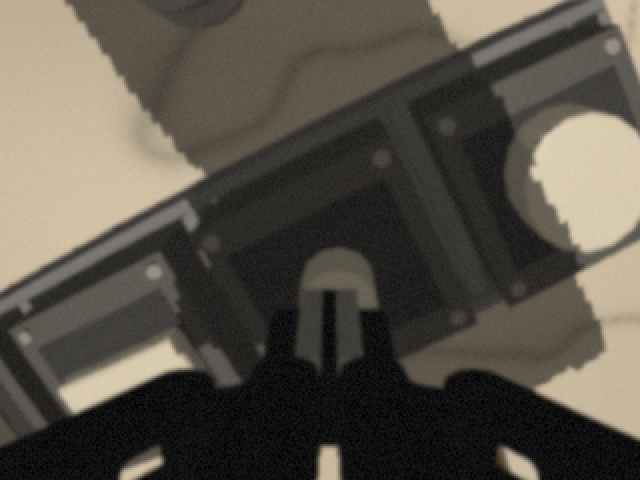

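The fingertips at (330,300) are over the small cap at (338,280), near centre. Pressing.

send_rows(increments=[[[0,0.03,0.06,0,0,0],[0,0,0.06,0,0,0],[0,0,0.06,0,0,0],[0,0,0.06,0,0,0],[0,0,0.06,0,0,0],[0,0,0.05,0,0,0],[0,0,0.05,0,0,0],[0,0,0,0,0,0]]])

```text
clock: 7.4
eef_pos: [0.5264, 0.1316, 0.068]
tool_rot: [0.188, 0.982, -0.0, -0.0]
ft_force: [-0.4, 0.2, 0.8]
grip_width: -0.0002
```

send_rows(increments=[[[0,0,0.05,0,0,0],[0,0,0.02,0,0,0],[0,0,0,0,0,0]]])

```text
clock: 7.78
eef_pos: [0.5265, 0.1316, 0.0653]
tool_rot: [0.188, 0.982, 0.0, 0.0]
ft_force: [-1.8, -1.2, 5.5]
grip_width: 0.0003
```

send_rows(increments=[[[0,0,0.03,0,0,0],[0,0,0,0,0,0]]])

```text
clock: 8.02
eef_pos: [0.5266, 0.1316, 0.064]
tool_rot: [0.188, 0.982, 0.0, 0.0]
ft_force: [-3.2, -0.1, 7.1]
grip_width: -0.0001
```

send_rows(increments=[[[0,0,-0.2,0,0,0],[0,0,-0.4,0,0,0],[0,0,-0.4,0,0,0],[0,0,-0.2,0,0,0],[0,0,0,0,0,0]]])

```text
clock: 8.65
eef_pos: [0.527, 0.1317, 0.1239]
tool_rot: [0.188, 0.982, 0.0, 0.001]
ft_force: [-0.2, -0.1, -0.2]
grip_width: -0.0002
```

Run:
```python
from h import *
from workcell import *
o=get_obs();print(o["ft_force"],o["eef_pos"],delta(o,(*K["large"],.088)))
c=camera("scene");cv2.imwrite("pics/scene5.png",c["color"][120:270,190:430,::-1].repeat(3,0).repeat(3,1))
```

```text
[-0.238976   -0.10662067 -0.23149406] [0.52701284 0.1317418  0.12394234] [0.69681684 1.33591687 0.71915793]
```

View pics/scene5.png

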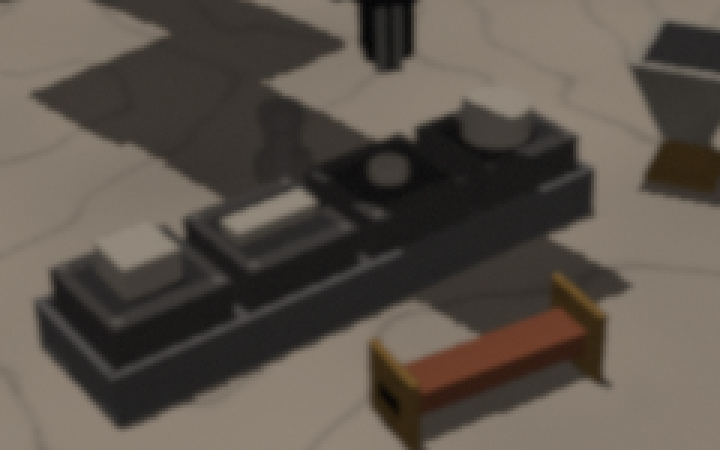

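The bar (270,212) and small key (388,168) are both low now. The large key is next; the horn at the right is clear.

send_rows(increments=[[[0.13,0.26,0,0,0,0],[0.3,0.55,0,0,0,0],[0.2,0.4,0,0,0,0],[0.07,0.13,0.1,0,0,0],[0,0,0.3,0,0,0],[0,0,0.2,0,0,0],[0,0,0.1,0,0,0],[0,0,0,0,0,0]]])

```text
clock: 9.7
eef_pos: [0.5185, 0.2061, 0.0876]
tool_rot: [0.189, 0.982, -0.0, -0.001]
ft_force: [0.1, 0.6, 0.7]
grip_width: -0.0001
```

send_rows(increments=[[[0,0,0.06,0,0,0],[0,0,0.06,0,0,0],[0,0,0.06,0,0,0],[0,0,0.06,0,0,0],[0,0,0.06,0,0,0],[0,0,0.05,0,0,0],[0,0,0.05,0,0,0],[0,0,0,0,0,0]]])

```text
clock: 10.7
eef_pos: [0.5187, 0.2068, 0.068]
tool_rot: [0.188, 0.982, -0.0, -0.0]
ft_force: [0.5, 0.3, 0.5]
grip_width: -0.0001
```

send_rows(increments=[[[0,0,0.05,0,0,0],[0,0,0.02,0,0,0],[0,0,0,0,0,0]]])

```text
clock: 11.08
eef_pos: [0.5187, 0.2068, 0.0653]
tool_rot: [0.188, 0.982, 0.0, 0.0]
ft_force: [-1.7, -1.3, 6.3]
grip_width: -0.0
```

send_rows(increments=[[[0,0,0.02,0,0,0],[0,0,0,0,0,0]]])

```text
clock: 11.32
eef_pos: [0.5188, 0.2069, 0.0645]
tool_rot: [0.188, 0.982, 0.0, 0.0]
ft_force: [-1.9, -0.2, 5.9]
grip_width: 0.0003
```

send_rows(increments=[[[0,0,-0.2,0,0,0],[0,0,-0.4,0,0,0],[0,0,-0.7,0,0,0],[0,0,-0.8,0,0,0],[0,0,-0.8,0,0,0],[0,0,-0.4,0,0,0],[0,0,0,0,0,0]]])

```text
clock: 12.2
eef_pos: [0.5198, 0.2072, 0.2308]
tool_rot: [0.188, 0.982, 0.001, 0.002]
ft_force: [0.1, -1.2, -0.6]
grip_width: 0.0001
```

send_rows(increments=[[[0.3,0.2,0,0,0,0],[0.8,0.4,0,0,0,0],[0.8,0.4,0,0,0,0],[0.8,0.4,0,0,0,0],[0.8,0.4,0,0,0,0],[0.8,0.4,0,0,0,0],[0.4,0.2,0,0,0,0],[0,0,0,0,0,0]]])

```text
clock: 13.2
eef_pos: [0.3422, 0.4061, 0.227]
tool_rot: [0.186, 0.983, -0.001, -0.001]
ft_force: [1.7, 0.3, -0.9]
grip_width: -0.0001
```

Run:
```python
from h import *
from workcell import *
o=get_obs();print(o["ft_force"],o["eef_pos"])
c=camera("scene");cv2.imwrite("pics/scene6.png",c["color"][120:270,190:430,::-1].repeat(3,0).repeat(3,1))
c=camera("top");cv2.imwrite("pics/top6.png",c["color"][:,:,::-1])
for i,s,ce,m in caps(c,(250,200,408,248),130):
    z=np.median(c["z_map"][m]);d,o=ray(c,*ce);print(s,ce.round(1),(o+d*z).round(4))
```

```text
[ 1.67998815  0.28280465 -0.88449639] [0.34215155 0.40607085 0.22702462]
[250 200  95   8 424] [283.7 202.3] [5.730e-01 1.813e-01 5.000e-04]
[383 210  18  18 285] [391.6 218.4] [ 0.5409 -0.0223  0.0693]
[336 217  27  11 235] [349.2 221.9] [0.534  0.0537 0.0586]
[256 219  21  21 337] [265.8 228.7] [0.5196 0.2066 0.0584]
[303 220  11  11  91] [307.6 225.4] [0.5266 0.1301 0.0587]
[325 240  83   8 402] [375.6 244.7] [ 0.4907 -0.0031  0.0009]
```

View pics/scene6.png

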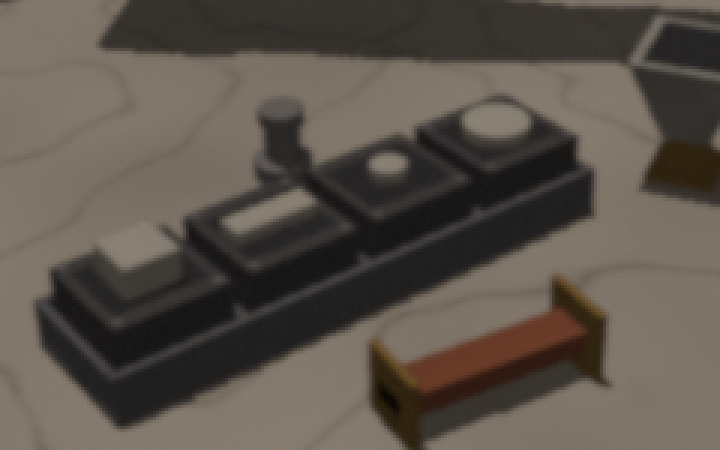

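View pics/top6.png

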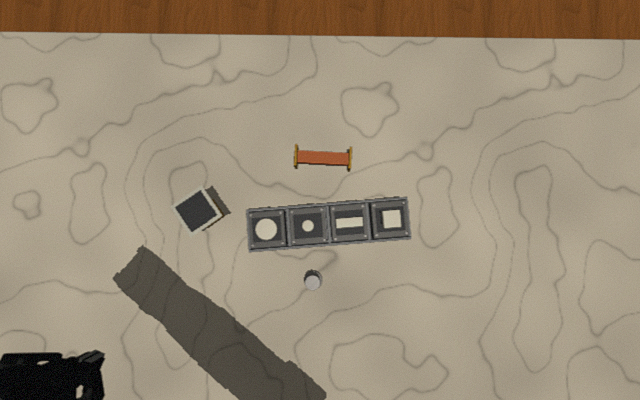

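The three keys I pressed stand at z≈0.0585, which is fully in, and the square key is untouched at 0.0693. The horn (200,210), guide (323,157) and load (313,280) haven't moved.

```bash
python3 -c "
from workcell import *
print(job_done())"
```

```text
the job is handed in; nothing more can be done
None
```

I pressed the three keys with the shut fingertips in the order asked: bar, small round, large round. I then backed the arm away and handed the job in at about 13 s.

- **Pushes:** each key was pushed to its end stop and slightly onto the buffer spring. Peak readings were 6.7 N on the bar, 7.1 N on the small round key and 6.3 N on the large round key. The large key's last reading before release was 5.9 N, just under your 6 to 10 N range.
- **Final heights (top camera):** the bar, small and large key tops stand at 58.6, 58.7 and 58.4 mm above the bench, which is fully in. The square key is unchanged at 69.3 mm.
- **Surroundings:** the modules, horn, waveguide section and load are where they were at the start, as far as the pictures show.

**Disagreements:**
- My by-eye wrist-camera check of the bar key's centre was off by about 4 mm from the top camera. I used the top-camera position, and the tips landed well on the cap.
- The roughly 2.5 N sliding drag did not show in the force readings I took at rest. I judged each key fully in by the force rise at the end stop and then by the height measurement.

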